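# Tare the balance that carries the beaker

## Robot

A 6-joint arm with a two-finger parallel gripper is mounted at the origin on a cart in front of the work surface, level with it; the furniture and walls round the work are solid. World frame = base frame: x ahead of the robot, y to its left, z up, the work surface at z = 0. Lengths are in m, angles in degrees, forces in N, time in s.
With the tool pointing down it reaches from about 0.4 to 0.825 m from the base axis. Payload 7 kg.
Tool frame: the origin (TCP) lies midway between the tips of the shut fingers; the grasp point (between the pads) lies ctrl.tcp_to_grasp behind it (ctrl.tcp_to_grasp is the distance from the TCP to the grasp point, in m); y points along the fingers, z is the direction in which the jaws open and shut, and the axes are right-handed (so a half turn about y gives the same grasp; the last joint's range is limited). The gripper opens to 88 mm and grips with 3 to 60 N. Pads are 19 mm wide; open, the fingers measure 130 mm over their backs; the gripper's body (78 mm by 193 mm) begins 47 mm behind the grasp point.
Start: joints at [83.829, 20.546, 0.682, 0, -70.136, -16.507], TCP at [0.26, 0.623, 0.227] pointing down, gripper open.
Joint ranges: [-176.03, 176.03], [-82.01, 121.73], [-58.28, 71.71], [-173.87, 95.51], [-174.79, -0.11], [-173.66, 173.66]. Speed limits (degrees/s): [136.94, 136.94, 172.46, 180, 180, 180].

## Interface

Orientations are given as [roll, pitch, yaw] about the fixed x, y, z axes, in that order (R = Rz(yaw) Ry(pitch) Rx(roll)).
In Python, from plant import ctrl, snapshot, silhouettes gives the robot as it stands.
- The arm moves only by the shell command python3 -m pendant 'ROWS'. ROWS is JSON, a list that holds one entry, the list of rows, each a list of 7 numbers: the shift along the tool's x, y, z in cm, then the turn, a rotation vector about the tool's x, y, z in degrees, then the opening, from 0 (shut) to 1 (fully open). In form: [[[x, y, z, rx, ry, rz, hand], ...]]. A call has 1 to 12 rows; each row shifts and turns the commanded pose from where the row before left it, along the tool's axes as they then stand; what a row does not reach is not made up. A row lasts 1/12 s, in which the tool goes at most 41.7 mm and 7.16 degrees, less where a joint would pass 70% of its speed; a pose out of reach is approached as far as the arm can. A call with a gripper value outside its range is refused whole. The fingers move at their own pace and stop on an object; the grip force is fixed at half the most. Time passes only in rows, so rows that do not move let the fingers close. It gives the time, the measured TCP pose, the force and the opening at its end, in the units of the state.
- ctrl.get_obs(): the state, without advancing time (a new reading comes with each control period).
- snapshot(name): name is "scene" or "top"; returns a dict with "image" (400x640x3 uint8, red, green, blue), "camera_matrix" (3x3 intrinsics, pixels), "eye" and "orientation" of the camera in the world. Camera axes: x right, y down, z forward; pixel columns grow to the right and rows downward; lengths in m; the calibration is good to about 2 mm. A picture is of the moment at which its call begins. There is no depth.
- ctrl.close_job(): hands the job in, once; it reports no verdict.
Trained networks look in a picture, given as the dict that the camera call returned (one of the last four; its "shot" number tells which), for a name from the list of things; names that differ only in an ending like _2 or _b are one class to them, and where a whole thing is asked for, a point or a joint stands for the part that bears it (a point fixed in the world has none). Each returns a list of dicts, best first, with "confidence" (0 to 1); they miss things now and then, are a little off and sometimes report something else, mostly with a low value. They report only what shows in the picture. A call takes as long as a camera call. They do not tell look-alikes from the thing itself.
- silhouettes(picture, thing): "mask" (400x640 bool, what is visible of it) and "bbox" ([left, top, width, height] in pixels, round what is visible of it).
The state is a dict: "clock": time; "joint_pos": joint angles; "qvel": joint speeds; "tau": joint torques, N m; "tool_pos": TCP position; "orientation": TCP orientation; "force": force on the tool from outside, world axes, zero at the start; "moment": the same for the moment, N m; "opening": finger opening in m.
Only numpy, scipy, OpenCV 4.12 (cv2) and the standard library are available. Lean on these libraries where they do the work, as an engineer would, in place of code of your own. Each camera call takes 0.05 s, during which the arm holds its last target.

## Task

Two identical bench balances stand on the worktop; tare the one with the empty beaker on its pan. With the fingertips, push the sliding guard fully aside from its sunken tare key, reach down into the well and press the key to the bottom, keep it down for about two seconds, let it up, and push the guard fully shut again. Grasp nothing, and leave the beaker, the other balance and everything else as they stand.

Things in the scene. Friction and masses are not known exactly. Their poses are not given: they have to be found in the camera images.
- balance_a: The balance with the beaker on it (left or right one), to be tared. Fixed; 255 long (x) x 190 wide (y) mm, white, flat panel 52 mm above the worktop. Origin: centre of its underside on the worktop; x points from its front (control end, toward the robot) to its back, y to its left, z up. Round steel pan, 120 mm across, top at z 62 mm, centred at x +52 mm. Small blank display in front of the pan.
- balance_b: The other, identical balance, with a petri dish on its pan: same frame and sizes as balance_a. Leave it alone.
- balance_a_guard (a joint): Sliding guard plate of balance_a (beaker on its pan), between two low rails: 0 when fully shut over the well, 0.058 m when fully open; grows toward the balance's left (+y). Stays where it is left; about 1.2 N of friction, end stops both ways. Starts 0 to 10 mm open.
- balance_b_guard (a joint): Sliding guard plate of balance_b (petri dish on its pan), between two low rails: 0 when fully shut over the well, 0.058 m when fully open; grows toward the balance's left (+y). Stays where it is left; about 1.2 N of friction, end stops both ways. Starts 0 to 10 mm open.
- balance_a_key (a joint): Round tare key of balance_a (beaker on its pan), 26 mm across, a spring key at the bottom of the well: joint value 0 when up, 0.005 m when fully down (the key moves straight down; about 1.4 N starts it, 3.6 N holds it at the bottom stop).
- balance_b_key (a joint): Round tare key of balance_b (petri dish on its pan), 26 mm across, a spring key at the bottom of the well: joint value 0 when up, 0.005 m when fully down (the key moves straight down; about 1.4 N starts it, 3.6 N holds it at the bottom stop).
- balance_a_rib (a point): Top middle of the rib on the guard of balance_a (beaker on its pan), 71.5 mm above the worktop; moves with the guard. The guard is a 56 x 56 mm plate, its top 3.5 mm above the panel; the rib stands 16 mm above the plate at its middle, 36 mm long along the balance's x, 7 mm thick along its y: push on its left or right face. Axes as the balance's.
- balance_b_rib (a point): Top middle of the rib on the guard of balance_b (petri dish on its pan), 71.5 mm above the worktop; moves with the guard. The guard is a 56 x 56 mm plate, its top 3.5 mm above the panel; the rib stands 16 mm above the plate at its middle, 36 mm long along the balance's x, 7 mm thick along its y: push on its left or right face. Axes as the balance's.
- balance_a_well (a point): Centre of the mouth of the square well of balance_a, 46 x 46 mm (sides along the balance's x and y), 32 mm deep, sunk in the front panel at x -85, y -30 mm of the balance's frame, 52 mm above the worktop. The guard covers it when shut. Axes as the balance's.
- balance_a_key_top (a point): Centre of the top of the tare key of balance_a (beaker on its pan), at the middle of the well: 22 mm below the panel (30 mm above the worktop) when up; 27 mm below when fully down. Axes as the balance's.
- beaker: Empty clear beaker, 54 mm across, 69 mm high, loose, upright on a balance pan (its rim is 131 mm above the worktop). Origin: centre of its underside. Do not move it.
- dish: Petri dish with pale medium, 90 mm across, 15 mm high, loose on the other balance's pan. Origin: centre of its underside. Do not move it.
- cup: Specimen cup with a lid, 72 mm across, 76 mm high, loose on the worktop at the right. Origin: centre of its underside. Bystander.
- bench_timer: Bench timer, 68 x 68 x 20 mm, loose on the worktop at the left. Origin: centre of its underside. Bystander.
Not all that is in view belongs to the job. What is shaped like the beaker but brown or yellow is not meant.

How it is judged (in metres and radians):
On the way, in this order (a step that is already met when the one before it is completed fails the run):
1. the guard of the beaker's balance is pushed aside (at least 52 of its 58 mm) (value of joint balance_a_guard above 0.052 m), for 0.1 s.
2. its tare key is pressed down (at least 4 of its 5 mm) by the fingers and kept down for 1.2 s (value of joint balance_a_key above 0.004 m and contact force between the fingers and balance_a_key above 0.5 N), for 1.2 s.
3. the key is let up again (value of joint balance_a_key below 0.001 m), for 0.1 s.
4. the guard is pushed shut (within 4 mm) (value of joint balance_a_guard below 0.004 m), for 0.1 s.
At the end, for the whole second after the job is handed in: The guard of the beaker's balance is shut again within 4 mm, its tare key is up; the other balance's key is up and its guard within 5 mm of where it was; beaker (upright, at rest), petri dish, specimen cup and timer are within 15 mm of where they stood (value of joint balance_a_guard below 0.004 m and value of joint each of balance_a_key, balance_b_key below 0.001 m and distance of balance_b_rib from where it was at the start of the episode below 0.005 m and angle between beaker's own z axis and vertical below 0.1 rad and linear speed of beaker below 0.02 m/s and distance of each of beaker, dish, cup, bench_timer from where it was at the start of the episode below 0.015 m); the robot touches nothing.
It fails at once if the other balance's key is pressed or its guard pushed (over 5 mm) (value of joint balance_b_key above 0.0015 m or distance of balance_b_rib from where it was at the start of the episode above 0.005 m).
It fails at once if the beaker is moved over 15 mm, lifted, carried or tipped (distance of beaker from where it was at the start of the episode above 0.015 m or angle between beaker's own z axis and vertical above 0.25 rad).
It fails at once if the petri dish, specimen cup or timer is moved over 15 mm, lifted or carried (distance of any of dish, cup, bench_timer from where it was at the start of the episode above 0.015 m).
It also fails if it takes over 58 s, if anything falls off the work surface, if the arm or the gripper's body presses on something with over 40 N, if the wrist force passes 120 N, or if a joint passes its speed limit or range.

## Working session

There is one attempt and no reset: what is moved stays moved. The work goes in short steps, Python scripts to look and compute and a shell command to move; the robot and the scene stay as the last step left them, time stands still between calls to the robot, and variables do not carry over. Pictures are saved under pics/ and viewed, and the job is handed in when it is done.

```bash
ls; mkdir -p pics
python3 - <<'E'
from plant import ctrl, snapshot, silhouettes
import cv2,numpy as np
print(ctrl.get_obs(), ctrl.tcp_to_grasp)
for n in ("scene","top"):
    s=snapshot(n); cv2.imwrite(f"pics/{n}0.png",s["image"][:,:,::-1])
    print(n,s["camera_matrix"],s["eye"],s["orientation"])
    for t in ("balance_a","balance_a_rib","beaker","dish","balance_a_well"):
        try:
            for d in silhouettes(s,t): 
                m=d["mask"]; ys,xs=np.nonzero(m); print(t,round(d["confidence"],2),d["bbox"],xs.mean().round(1),ys.mean().round(1),m.sum())
        except Exception as e: print(t,e)
E
```

```text
pics
{'clock': 0.0, 'joint_pos': array([ 8.38321077e+01,  2.05917059e+01,  6.33927378e-01, -2.04083293e-02,
       -7.01357788e+01, -1.65075161e+01]), 'qvel': array([-0.08609952,  0.10499538,  0.08170357,  0.07890372,  0.01298018,
        0.0334556 ]), 'tau': array([-7.50570180e-04, -5.82735193e+01,  2.93040454e+01,  6.99710503e+00,
        6.87916239e-03, -1.84010605e-04]), 'tool_pos': array([0.26004714, 0.62236666, 0.22561989]), 'orientation': array([-8.99048471e+01,  8.19178125e-03,  1.57317648e+02]), 'force': array([ 0.13529078, -0.72096516, -0.84992707]), 'moment': array([-0.03540003,  0.00459811,  0.01072285]), 'opening': 0.08735936836252813} 0.0188
scene [[365.28590466   0.         317.14393497]
 [  0.         365.28590466 202.72955343]
 [  0.           0.           1.        ]] [ 0.14756423 -0.63748029  0.80555415] [-133.05773137   -0.40571107  -27.30947655]
balance_a 0.72 [247.0, 138.1, 90.0, 61.1] 287.6 168.8 3034
balance_a 0.59 [283.8, 193.2, 114.4, 87.7] 335.7 237.5 4850
balance_a 0.5 [293.5, 131.3, 17.6, 30.2] 301.2 145.2 362
balance_a_rib 0.52 [257.6, 164.1, 23.2, 16.7]
[... 270 characters left out ...]
86.2, 59.4] 287.3 168.5 2927
top [[443.34181837   0.         323.60506512]
 [  0.         443.34181837 204.62066918]
 [  0.           0.           1.        ]] [0.37684128 0.06982338 1.4370435 ] [-173.17049166    0.53202211  -90.75164635]
balance_a 0.87 [325.2, 162.9, 74.1, 87.8] 362.3 210.7 4263
balance_a 0.71 [222.9, 168.8, 61.1, 85.0] 253.0 210.6 4679
balance_a_rib 0.79 [249.3, 225.8, 23.5, 21.9] 259.8 235.0 331
beaker 0.71 [237.8, 183.8, 22.8, 17.4] 247.3 191.1 318
beaker 0.64 [296.2, 217.2, 17.0, 20.5] 304.7 227.6 222
beaker 0.64 [292.1, 182.8, 18.2, 19.9] 300.7 192.8 278
dish 0.64 [342.8, 175.7, 26.8, 27.4] 358.4 189.5 610
balance_a_well 0.92 [221.9, 169.2, 63.7, 81.4] 252.8 210.6 4732
```

Run:
```python
import cv2
a=cv2.imread("pics/scene0.png")[110:310,200:440]; cv2.imwrite("pics/sc.png",cv2.resize(a,None,fx=3,fy=3,interpolation=cv2.INTER_CUBIC)[:600,:720])
a=cv2.imread("pics/top0.png")[140:280,200:430]; cv2.imwrite("pics/tc.png",cv2.resize(a,None,fx=3.4,fy=3.4,interpolation=cv2.INTER_CUBIC))
```

```text
(no output)
```

View pics/top0.png

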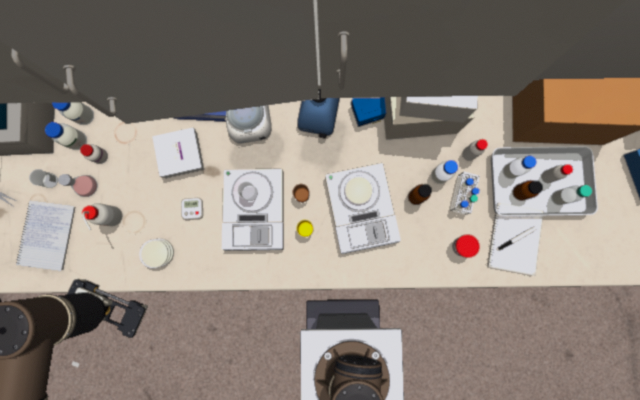

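View pics/sc.png

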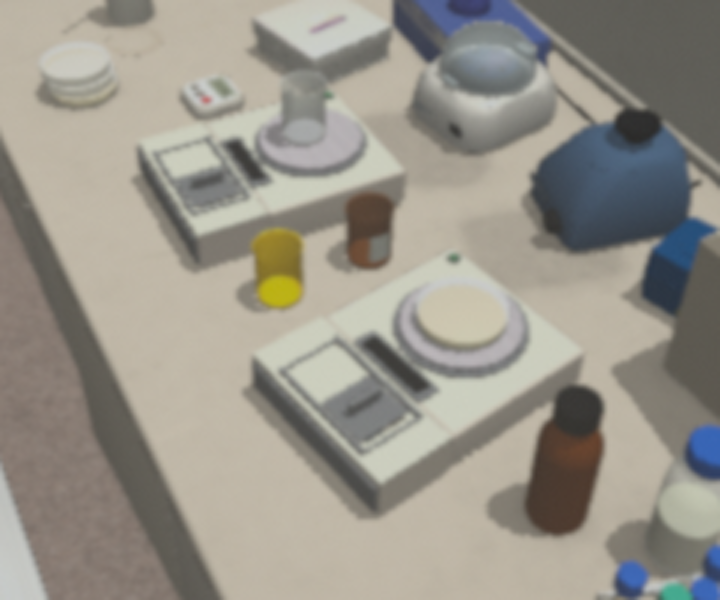

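View pics/tc.png

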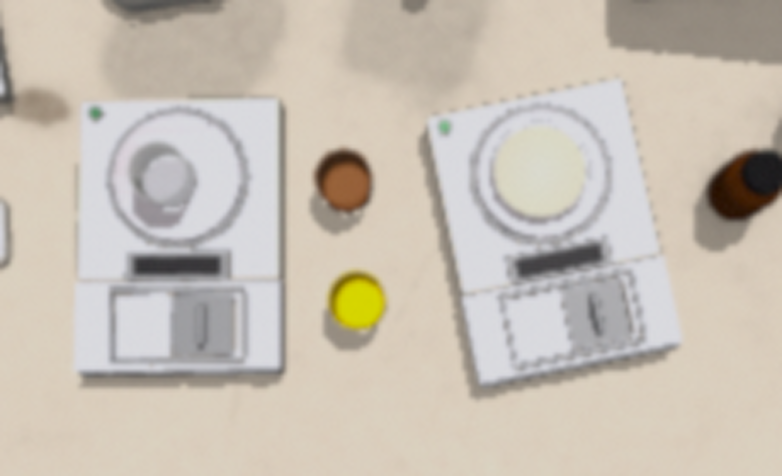

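The beaker's balance is the left one (top view, about columns 223–284, rows 169–250). Its guard plate is dark grey with the rib near top pixel (260, 235). The petri dish is on the right one. Next I fit the pose.

```bash
cat > h.py <<'E'
import numpy as np,cv2
from scipy.spatial.transform import Rotation as R
def proj(s,P):
    Rc=R.from_euler('xyz',s["orientation"],degrees=True).as_matrix()
    p=(np.atleast_2d(P)-s["eye"])@Rc
    q=p@np.asarray(s["camera_matrix"]).T
    return q[:,:2]/q[:,2:]
def unproj(s,uv,z):
    Rc=R.from_euler('xyz',s["orientation"],degrees=True).as_matrix()
    d=Rc@np.linalg.solve(s["camera_matrix"],[uv[0],uv[1],1.])
    e=np.array(s["eye"]); return e+d*(z-e[2])/d[2]
def world(pose,L):
    x,y,a=pose; L=np.atleast_2d(L); c,s=np.cos(a),np.sin(a)
    return np.c_[x+c*L[:,0]-s*L[:,1], y+s*L[:,0]+c*L[:,1], L[:,2]]
def crop(s,c,r,sc,lines=(),col=(0,0,255)):
    x0,x1,y0,y1=c[0],c[1],r[0],r[1]
    im=cv2.resize(s["image"][y0:y1,x0:x1,::-1],None,fx=sc,fy=sc,interpolation=cv2.INTER_CUBIC)
    for l in lines:
        q=((np.array(l)-[x0,y0]+.5)*sc*16-8).round().astype(np.int32)
        cv2.polylines(im,[q.reshape(-1,1,2)],False,col,1,cv2.LINE_AA,4)
    return im
E
python3 - <<'E'
from h import *; from plant import snapshot,ctrl,silhouettes
from scipy.optimize import minimize
S={n:snapshot(n) for n in("top","scene")}
H=.052
c=np.array([[80,102],[280,98],[282,370],[77,373]])/3.4+[200,140]-.5
W=np.array([unproj(S["top"],u,H) for u in c]); print(W, np.linalg.norm(W-np.roll(W,1,0),axis=1))
# silhouette fit
M={}
for n in S:
    ds=silhouettes(S[n],"balance_a")
    for d in ds: 
        print(n,d["confidence"],d["bbox"])
    cen=proj(S[n],W.mean(0))[0]
    d=min(ds,key=lambda d:np.hypot(d["bbox"][0]+d["bbox"][2]/2-cen[0],d["bbox"][1]+d["bbox"][3]/2-cen[1]) + (100 if d["mask"].sum()<2000 else 0)); M[n]=d["mask"]
L=np.array([[sx*.1275,sy*.095,z] for sx in(-1,1) for sy in(-1,1) for z in(0,H)])
def iou(p,n):
    h=cv2.convexHull(proj(S[n],world(p,L)).astype(np.float32))
    m=np.zeros((1600,2560),np.uint8); cv2.fillPoly(m,[((h+.5)*4*16-8).astype(np.int32)],1,shift=4)
    m=cv2.resize(m.astype(np.float32),(640,400),interpolation=cv2.INTER_AREA); k=M[n].astype(float)
    return np.minimum(m,k).sum()/np.maximum(m,k).sum()
p0=[*W.mean(0)[:2],np.arctan2(*(W[0]+W[1]-W[2]-W[3])[[1,0]])]
print(p0)
for ns in(["top"],["scene"],["top","scene"]):
    r=minimize(lambda q:-sum(iou(q,n) for n in ns),p0,method="Nelder-Mead",options=dict(initial_simplex=np.array(p0)+np.vstack([np.zeros(3),np.diag([.01,.01,.05])])))
    print(ns,r.x,r.fun)
p=r.x
def rect(x0,x1,y0,y1,z): return world(p,[[x0,y0,z],[x1,y0,z],[x1,y1,z],[x0,y1,z],[x0,y0,z]])
t=np.linspace(0,2*np.pi,60)
G=[rect(-.1275,.1275,-.095,.095,H),rect(-.108,-.062,-.053,-.007,H),world(p,np.c_[.052+.06*np.cos(t),.06*np.sin(t),0*t+.062])]
cv2.imwrite("pics/o1.png",crop(S["top"],(215,295),(160,258),6,[proj(S["top"],g) for g in G]))
cv2.imwrite("pics/o2.png",crop(S["scene"],(240,345),(125,205),7,[proj(S["scene"],g) for g in G]))
np.save("p.npy",p)
E
```

```text
[[0.66003594 0.39919612 0.052     ]
 [0.6610324  0.21176907 0.052     ]
 [0.40771998 0.21042044 0.052     ]
 [0.40748649 0.39843739 0.052     ]] [0.25255059 0.1874297  0.25331601 0.1880171 ]
top 0.71 [223.2, 167.5, 63.4, 85.2]
top 0.62 [324.4, 160.9, 72.9, 92.5]
scene 0.94 [247.8, 140.9, 89.7, 58.0]
scene 0.63 [283.9, 191.3, 113.0, 91.1]
[np.float64(0.5340687018114889), np.float64(0.3049557577729277), np.float64(0.004165842831262053)]
['top'] [0.53456266 0.30631688 0.00336042] -0.9189774590665459
['scene'] [ 0.53555597  0.31211432 -0.00124504] -0.8328482922387473
['top', 'scene'] [ 0.5352453   0.30657095 -0.0031015 ] -1.747698636569679
```

```bash
cat > ov.py <<'E'
from h import *; from plant import snapshot,ctrl
import sys
def run(p,g,tag):
    S={n:snapshot(n) for n in("top","scene")}
    H=.052
    def rect(x0,x1,y0,y1,z): return world(p,[[x0,y0,z],[x1,y0,z],[x1,y1,z],[x0,y1,z],[x0,y0,z]])
    t=np.linspace(0,2*np.pi,60)
    G=[rect(-.1275,.1275,-.095,.095,H),rect(-.108,-.062,-.053,-.007,H),world(p,np.c_[.052+.06*np.cos(t),.06*np.sin(t),0*t+.062]),
     rect(-.113,-.057,-.058+g,-.002+g,.0555),rect(-.103,-.067,-.0335+g,-.0265+g,.0715)]
    a=crop(S["top"],(215,295),(160,258),6,[proj(S["top"],q) for q in G]); 
    b=crop(S["scene"],(240,345),(125,205),7,[proj(S["scene"],q) for q in G])
    cv2.imwrite(f"pics/{tag}t.png",a);cv2.imwrite(f"pics/{tag}s.png",b)
E
python3 -c "
from ov import *
p=np.array([.5341,.3050,.0042]); np.save('p.npy',p); run(p,0.0,'a')"
```

```text
(no output)
```

View pics/at.png

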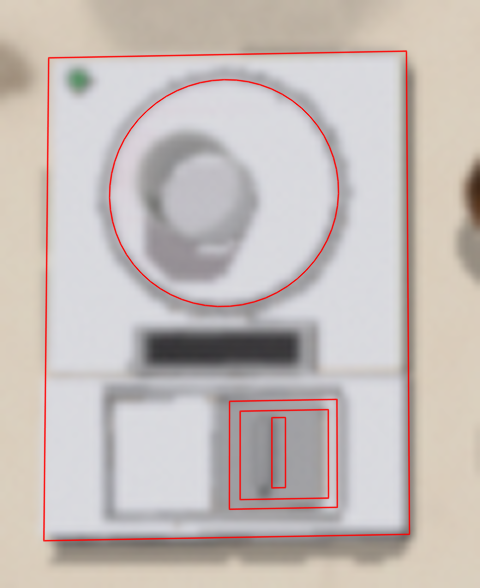

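View pics/as.png

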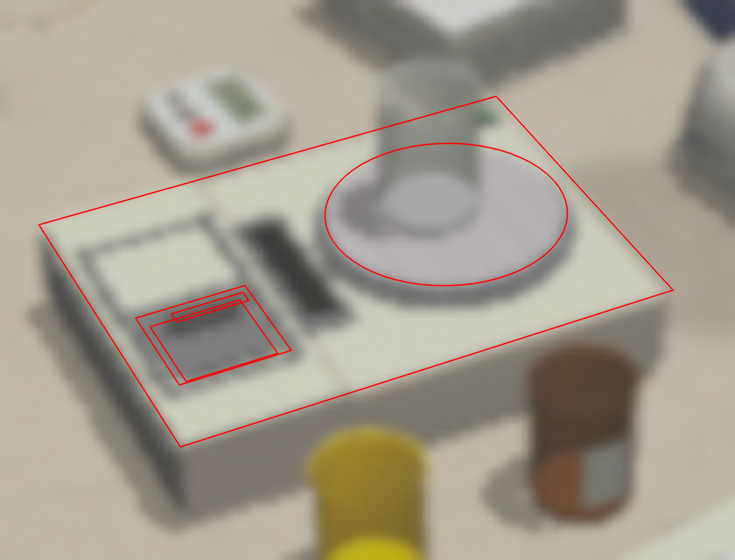

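```bash
python3 -m pendant '[[[0,0,0,0,-5.7,0,0],[0,0,0,0,-5.7,0,0],[0,0,0,0,-5.7,0,0],[0,0,0,0,-5.7,0,0],[-1.5,0,3,0,0,0,0],[-1.5,0,3,0,0,0,0],[-1.5,0,3,0,0,0,0],[-1.5,0,3,0,0,0,0],[-1.5,0,3,0,0,0,0],[-1.5,0,3,0,0,0,0],[-1.5,0,3,0,0,0,0],[-1.5,0,3,0,0,0,0]]]'; python3 -c "
from plant import ctrl; print(ctrl.get_obs())"
```

```text
clock: 1.9
tool_pos: [0.3812, 0.3816, 0.2269]
orientation: [-90.0, 0.0, -179.9]
force: [0.5, -0.6, 0.3]
opening: 0.0131
{'clock': 1.9, 'joint_pos': array([ 6.58597845e+01,  7.73818468e+00, -1.64618321e+01,  3.35507493e-03,
       -6.57653132e+01,  2.42793017e+01]), 'qvel': array([-34.51425606, -13.08349977, -15.54210174,   0.18616722,
         2.72326822,  34.30242009]), 'tau': array([  4.7507076 , -38.82916689,  28.89359057,   6.58507437,
        -0.05611184,  -1.05652213]), 'tool_pos': array([0.38120551, 0.38156218, 0.22685051]), 'orientation': array([-9.00303452e+01,  1.70453375e-02, -1.79859542e+02]), 'force': array([ 0.49103208, -0.63722819,  0.27394528]), 'moment': array([-0.04667727, -0.08456702,  0.03708463]), 'opening': 0.013078867201347958}
```

```bash
python3 -m pendant '[[[-1.38,0,2.84,0,0,0,0],[-1.38,0,2.84,0,0,0,0],[-1.38,0,2.84,0,0,0,0],[-1.38,0,2.84,0,0,0,0],[-1.38,0,2.84,0,0,0,0],[0,2.5,0,0,0,0,0],[0,2.5,0,0,0,0,0],[0,2.5,0,0,0,0,0],[0,2,0,0,0,0,0],[0,0,0,0,0,0,0],[0,0,0,0,0,0,0]]]'
python3 - <<'E'
from ov import *
s=snapshot("scene");cv2.imwrite("pics/b.png",crop(s,(210,350),(90,210),5.5))
s=snapshot("top");cv2.imwrite("pics/bt.png",crop(s,(200,330),(140,270),4.5))
E
```

```text
clock: 2.82
tool_pos: [0.4499, 0.2408, 0.1313]
orientation: [-89.9, -0.1, -179.9]
force: [0.4, 0.7, 1.0]
opening: 0.0004
```

View pics/b.png

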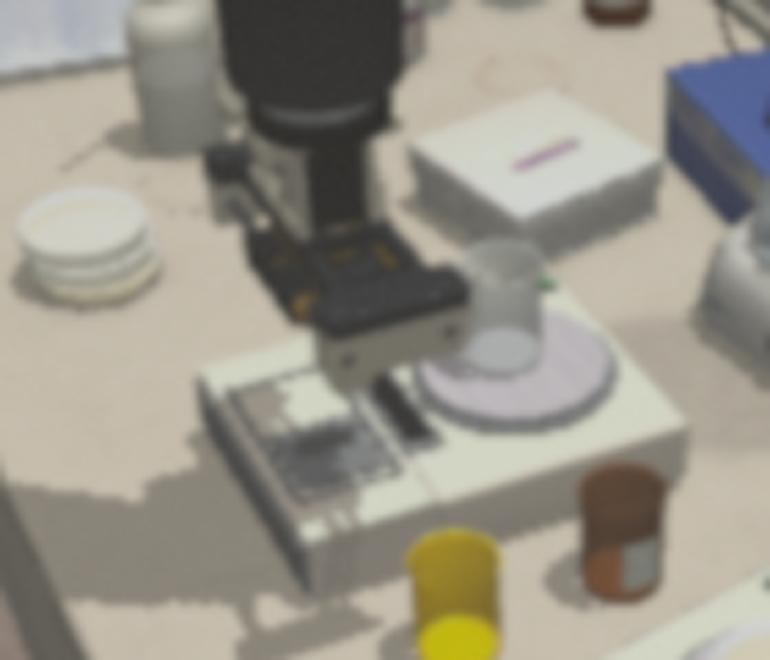

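View pics/bt.png

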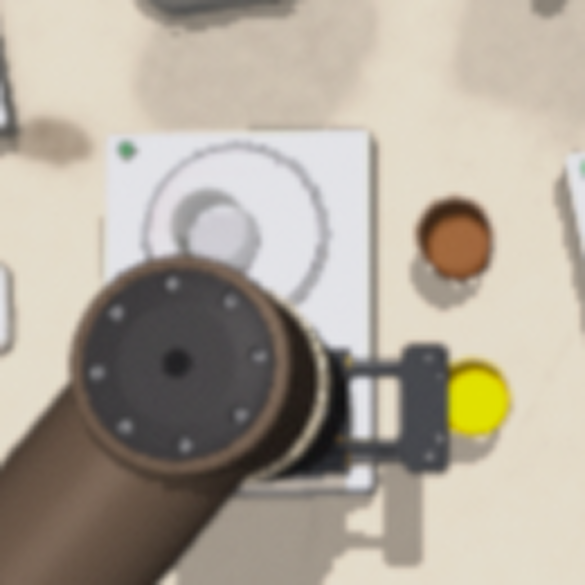

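Run:
```python
from ov import *
s=snapshot("scene")
t=np.array([.4499,.2408,.1313])
q=proj(s,t)[0]; 
def box(c,h):
    x,y,z=h
    b=lambda zz:[c+[-x,-y,zz],c+[x,-y,zz],c+[x,y,zz],c+[-x,y,zz],c+[-x,-y,zz]]
    return [proj(s,np.array(b(0))),proj(s,np.array(b(z)))]
L=box(t,(.0095,.021,.066))+box(t+[0,0,.066],(.039,.0965,.05))
cv2.imwrite("pics/b.png",crop(s,(210,350),(90,210),5.5,L))
```

```text
(no output)
```

View pics/b.png

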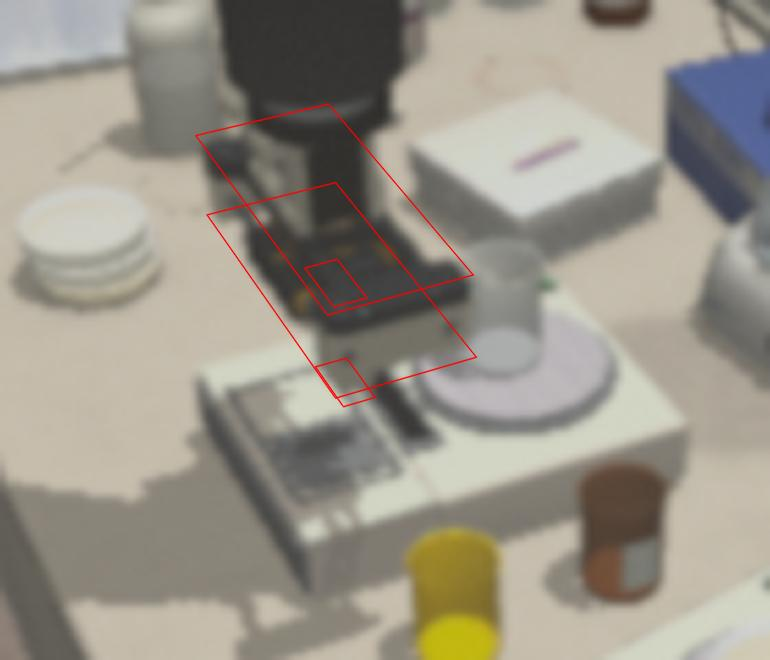

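```bash
python3 -m pendant '[[[0,2.5,0,0,0,0,0],[0,2.5,0,0,0,0,0],[0,1.5,0,0,0,0,0],[0,0.4,0,0,0,0,0],[0,0,-0.5,0,0,0,0],[0,0,-0.5,0,0,0,0],[0,0,0,0,0,0,0]]]'
python3 - <<'E'
from ov import *
s=snapshot("scene");cv2.imwrite("pics/b.png",crop(s,(210,350),(90,210),5.5))
E
```

```text
clock: 3.55
tool_pos: [0.4512, 0.2532, 0.0642]
orientation: [-90.1, 0.1, -179.8]
force: [-0.5, 0.8, -0.2]
opening: 0.0008
```

View pics/b.png

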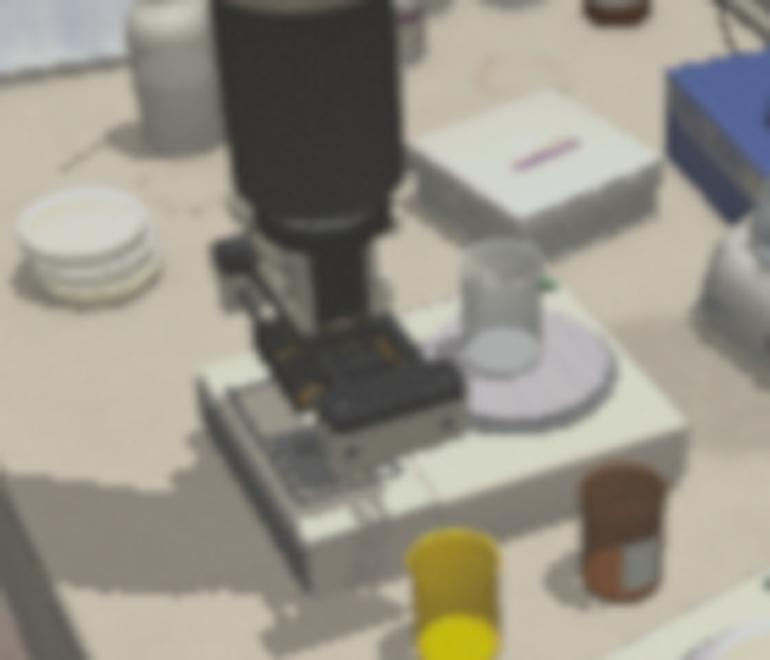

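```bash
python3 -m pendant '[[[0,0,-0.5,0,0,0,0],[0,0,-0.5,0,0,0,0],[0,0,-0.5,0,0,0,0],[0,0,-0.5,0,0,0,0],[0,0,-0.5,0,0,0,0],[0,0,-0.5,0,0,0,0],[0,0,-0.5,0,0,0,0],[0,0,0,0,0,0,0]]]'; python3 -m pendant '[[[0,0,0,0,0,0,0],[0,0,0,0,0,0,0]]]'
```

```text
clock: 4.27
tool_pos: [0.45, 0.2872, 0.0624]
orientation: [-90.0, 0.0, -179.8]
force: [-1.0, 0.0, 0.2]
opening: 0.0004
clock: 4.43
tool_pos: [0.4499, 0.2863, 0.0625]
orientation: [-90.0, -0.0, -179.9]
force: [0.2, -0.5, 0.4]
opening: 0.0002
```

```bash
python3 -m pendant '[[[0,0,-0.5,0,0,0,0],[0,0,-0.5,0,0,0,0],[0,0,-0.5,0,0,0,0],[0,0,-0.2,0,0,0,0],[0,0,0,0,0,0,0]]]'; python3 -m pendant '[[[0,0,-0.3,0,0,0,0],[0,0,0,0,0,0,0]]]';python3 -m pendant '[[[0,0,-0.3,0,0,0,0],[0,0,0,0,0,0,0]]]'
python3 - <<'E'
from ov import *
s=snapshot("scene");cv2.imwrite("pics/b.png",crop(s,(210,350),(90,210),5.5))
E
```

```text
clock: 4.85
tool_pos: [0.45, 0.3039, 0.0625]
orientation: [-90.0, 0.0, -179.8]
force: [-0.4, -0.3, 0.2]
opening: 0.0002
clock: 5.02
tool_pos: [0.4501, 0.3067, 0.0626]
orientation: [-90.0, 0.0, -179.9]
force: [1.0, 0.1, 0.4]
opening: 0.0001
clock: 5.18
tool_pos: [0.45, 0.3096, 0.0626]
orientation: [-90.0, 0.0, -179.9]
force: [-0.2, 0.1, 0.3]
opening: 0.0
```

View pics/b.png

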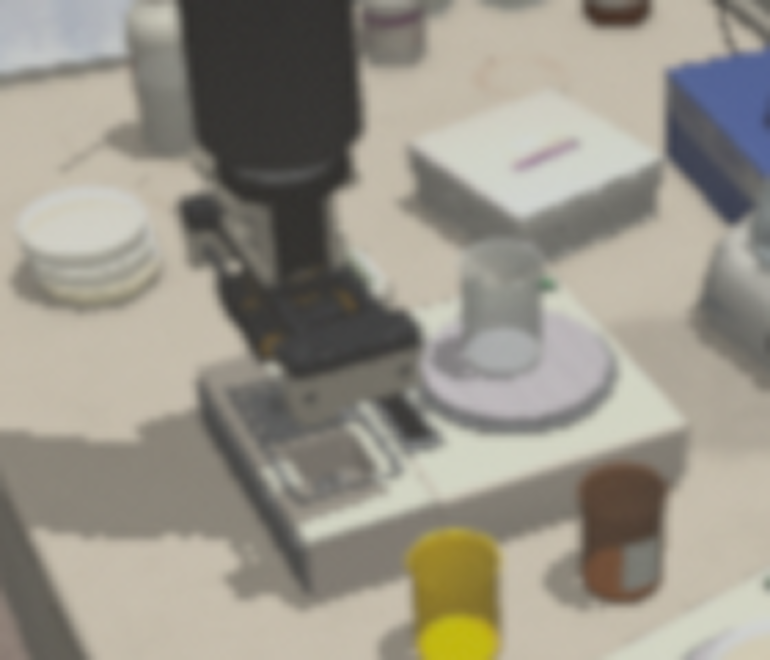

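The guard has moved left and the well now shows at about (325, 455) in the crop. I'll keep going to the stop.

```bash
for i in 1; do python3 -m pendant '[[[0,0,-0.3,0,0,0,0],[0,0,0,0,0,0,0]]]'; done; python3 -m pendant '[[[0,0,-0.3,0,0,0,0],[0,0,0,0,0,0,0]]]';python3 -m pendant '[[[0,0,-0.3,0,0,0,0],[0,0,0,0,0,0,0]]]'
```

```text
clock: 5.4
tool_pos: [0.45, 0.3125, 0.0626]
orientation: [-90.0, 0.0, -179.9]
force: [-0.9, -0.2, -0.3]
opening: 0.0007
clock: 5.57
tool_pos: [0.4498, 0.3139, 0.0626]
orientation: [-89.8, -0.0, -179.9]
force: [2.0, -5.4, 2.7]
opening: 0.0004
clock: 5.73
tool_pos: [0.4497, 0.3142, 0.0626]
orientation: [-89.6, -0.1, -179.9]
force: [5.2, -15.8, 8.4]
opening: 0.0006
```

The guard is open against its stop. The contact position puts the shut fingers at about 31 mm thick, so they fit the 46 mm well. Back off and centre over the well.

```bash
python3 -m pendant '[[[0,0,0.8,0,0,0,0],[0,-2,0,0,0,0,0],[0,0,1.2,0,0,0,0],[0,0,1.2,0,0,0,0],[0,0,1.1,0,0,0,0],[0.1,0,0,0,0,0,0],[0,0,0,0,0,0,0],[0,0,0,0,0,0,0]]]'
python3 - <<'E'
from ov import *
run(np.load("p.npy"),.058,"c")
E
```

```text
clock: 6.4
tool_pos: [0.449, 0.2751, 0.0824]
orientation: [-90.0, -0.0, -179.9]
force: [-0.4, -0.6, -0.3]
opening: 0.0007
```

View pics/cs.png

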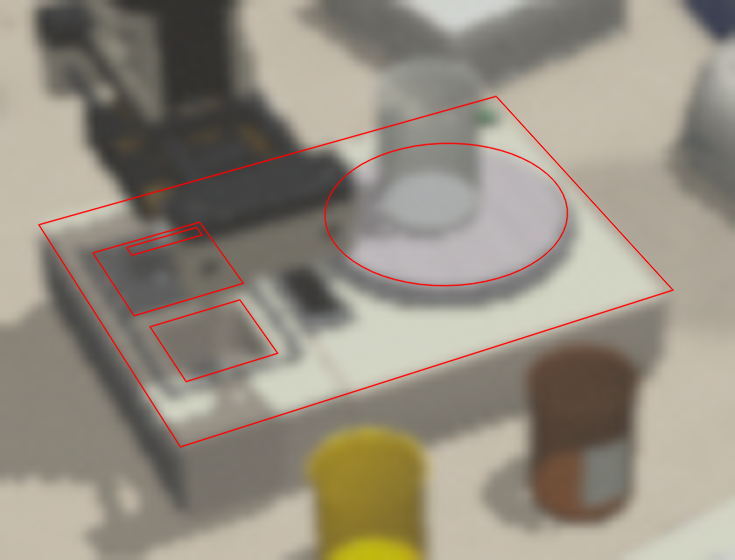

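The overlay matches the visible well in the crop, corners about (150, 326) to (277, 352). Going down in two stages.

```bash
python3 -m pendant '[[[0,1.2,0,0,0,0,0],[0,1.2,0,0,0,0,0],[0,0.6,0,0,0,0,0],[0,0.6,0,0,0,0,0],[0,0,0,0,0,0,0]]]'; python3 -m pendant '[[[0,0.5,0,0,0,0,0],[0,0.5,0,0,0,0,0],[0,0,0,0,0,0,0]]]'
```

```text
clock: 6.92
tool_pos: [0.4485, 0.2749, 0.0454]
orientation: [-89.9, -0.1, -179.9]
force: [-0.2, -0.1, 0.5]
opening: 0.0003
clock: 7.17
tool_pos: [0.4487, 0.275, 0.0359]
orientation: [-90.0, -0.0, -179.9]
force: [-0.5, -0.3, -0.2]
opening: 0.0002
```

```bash
python3 -m pendant '[[[0,0.5,0,0,0,0,0],[0,0.3,0,0,0,0,0],[0,0,0,0,0,0,0],[0,0,0,0,0,0,0]]]'
```

```text
clock: 7.5
tool_pos: [0.4492, 0.2754, 0.0287]
orientation: [-90.0, 0.0, -179.9]
force: [-1.0, 0.2, 2.5]
opening: 0.0007
```

```bash
python3 -m pendant '[[[0,0.3,0,0,0,0,0],[0,0.2,0,0,0,0,0],[0,0,0,0,0,0,0]]]'; python3 -m pendant '[[[0,0.2,0,0,0,0,0],[0,0,0,0,0,0,0]]]'
```

```text
clock: 7.75
tool_pos: [0.4493, 0.2755, 0.025]
orientation: [-90.0, 0.1, -179.8]
force: [-5.8, -2.3, 17.4]
opening: 0.0005
clock: 7.92
tool_pos: [0.4494, 0.2755, 0.0246]
orientation: [-90.0, 0.1, -179.8]
force: [-10.6, -4.7, 36.6]
opening: 0.0004
```

At the bottom stop (z 0.0246). Ease off by 2 mm of command and hold.

```bash
python3 -m pendant '[[[0,-0.2,0,0,0,0,0],[0,0,0,0,0,0,0],[0,0,0,0,0,0,0],[0,0,0,0,0,0,0],[0,0,0,0,0,0,0],[0,0,0,0,0,0,0],[0,0,0,0,0,0,0],[0,0,0,0,0,0,0],[0,0,0,0,0,0,0],[0,0,0,0,0,0,0],[0,0,0,0,0,0,0],[0,0,0,0,0,0,0]]]'; python3 -m pendant '[[[0,0,0,0,0,0,0],[0,0,0,0,0,0,0],[0,0,0,0,0,0,0],[0,0,0,0,0,0,0],[0,0,0,0,0,0,0],[0,0,0,0,0,0,0],[0,0,0,0,0,0,0],[0,0,0,0,0,0,0],[0,0,0,0,0,0,0],[0,0,0,0,0,0,0],[0,0,0,0,0,0,0],[0,0,0,0,0,0,0]]]'
```

```text
clock: 8.92
tool_pos: [0.4493, 0.2755, 0.025]
orientation: [-90.0, 0.1, -179.8]
force: [-5.6, -2.1, 16.7]
opening: 0.0005
clock: 9.92
tool_pos: [0.4493, 0.2754, 0.025]
orientation: [-90.0, 0.1, -179.8]
force: [-4.0, -2.2, 17.6]
opening: -0.0
```

```bash
python3 -m pendant '[[[0,-0.7,0,0,0,0,0],[0,-1.5,0,0,0,0,0],[0,-2,0,0,0,0,0],[0,-2,0,0,0,0,0],[0,-1.5,0,0,0,0,0],[0,0,-2.5,0,0,0,0],[0,0,-2.5,0,0,0,0],[0,0,-2.5,0,0,0,0],[0,0,-1.5,0,0,0,0],[0,0,0,0,0,0,0],[0,0,0,0,0,0,0]]]'; python3 -m pendant '[[[0,1,0,0,0,0,0],[0,1,0,0,0,0,0],[0,1,0,0,0,0,0],[0,0.75,0,0,0,0,0],[0,0,0,0,0,0,0],[0,0,0,0,0,0,0]]]'; python3 -c "
from ov import *
run(np.load('p.npy'),.058,'d')"
```

```text
clock: 10.83
tool_pos: [0.4483, 0.3653, 0.0998]
orientation: [-89.9, -0.1, -179.8]
force: [0.2, 0.1, -0.4]
opening: 0.0005
clock: 11.33
tool_pos: [0.4486, 0.3644, 0.0622]
orientation: [-89.9, -0.1, -179.9]
force: [0.6, -0.1, 0.1]
opening: 0.0002
```

View pics/ds.png

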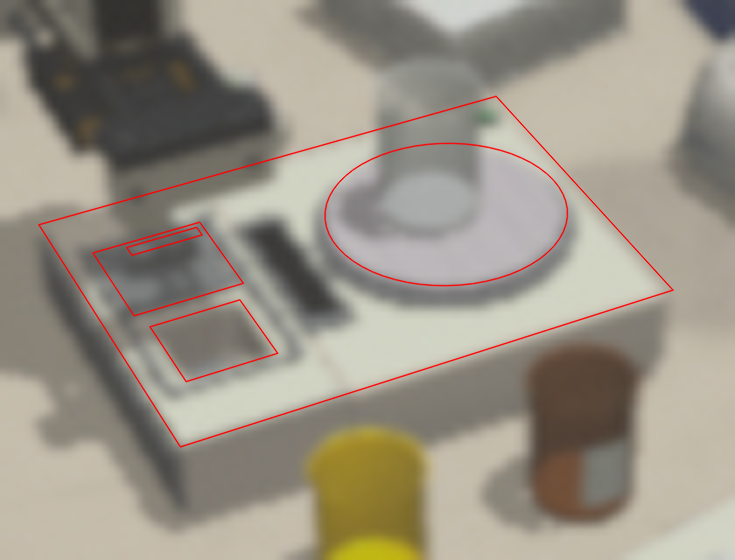

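The guard stands fully open, the well is empty and the key looks up; the beaker has not moved. The fingers are left of the rib. Now I push it shut.

```bash
python3 -m pendant '[[[0,0,0.6,0,0,0,0],[0,0,0.6,0,0,0,0],[0,0,0.6,0,0,0,0],[0,0,0.6,0,0,0,0],[0,0,0.6,0,0,0,0],[0,0,0.6,0,0,0,0],[0,0,0.6,0,0,0,0],[0,0,0.6,0,0,0,0],[0,0,0.6,0,0,0,0],[0,0,0.6,0,0,0,0],[0,0,0.4,0,0,0,0],[0,0,0,0,0,0,0]]]'; python3 -m pendant '[[[0,0,0.3,0,0,0,0],[0,0,0,0,0,0,0]]]';python3 -m pendant '[[[0,0,0.3,0,0,0,0],[0,0,0,0,0,0,0]]]'
```

```text
clock: 12.43
tool_pos: [0.4487, 0.3001, 0.063]
orientation: [-90.0, -0.0, -179.9]
force: [-0.1, 0.6, 0.4]
opening: 0.0003
clock: 12.6
tool_pos: [0.4488, 0.2977, 0.0629]
orientation: [-90.0, -0.0, -179.9]
force: [0.6, -0.4, -0.2]
opening: 0.0007
clock: 12.77
tool_pos: [0.4489, 0.2949, 0.0629]
orientation: [-90.0, -0.0, -179.9]
force: [-0.6, -0.2, -1.0]
opening: 0.0004
```

```bash
python3 -m pendant '[[[0,0,0.3,0,0,0,0],[0,0,0,0,0,0,0]]]';python3 -m pendant '[[[0,0,0.3,0,0,0,0],[0,0,0,0,0,0,0]]]'
```

```text
clock: 12.93
tool_pos: [0.449, 0.2944, 0.0631]
orientation: [-90.2, 0.1, -179.9]
force: [-4.0, 10.2, -3.4]
opening: 0.0003
clock: 13.1
tool_pos: [0.4492, 0.2942, 0.0633]
orientation: [-90.5, 0.1, -179.9]
force: [-8.1, 18.5, -7.4]
opening: 0.0002
```

```bash
python3 -m pendant '[[[0,0,-1,0,0,0,0],[0,0,-1.5,0,0,0,0],[0,-2.5,0,0,0,0,0],[0,-3,0,0,0,0,0],[0,-3,0,0,0,0,0],[0,-3,0,0,0,0,0],[0,-3,-2,0,0,0,0],[1,0,-3,0,0,0,0],[1,0,-3,0,0,0,0],[1,0,-3,0,0,0,0],[1,0,-3,0,0,0,0],[1,0,-3,0,0,0,0]]]'; python3 -m pendant '[[[1,0,-3,0,0,0,0],[1,0,-3,0,0,0,0],[1,0,-3,0,0,0,0],[0,0,0,0,0,0,0],[0,0,0,0,0,0,0],[0,0,0,0,0,0,0],[0,0,0,0,0,0,0]]]'; python3 -c "
from ov import *
run(np.load('p.npy'),.0,'e')
s=snapshot('top');cv2.imwrite('pics/f.png',s['image'][:,:,::-1])"
```

```text
clock: 14.1
tool_pos: [0.3979, 0.4855, 0.208]
orientation: [-89.9, 0.0, -179.9]
force: [0.5, -0.4, -0.5]
opening: 0.0002
clock: 14.68
tool_pos: [0.3686, 0.5734, 0.2079]
orientation: [-90.0, -0.0, -179.9]
force: [-0.3, -0.4, 0.5]
opening: 0.0003
```

View pics/et.png

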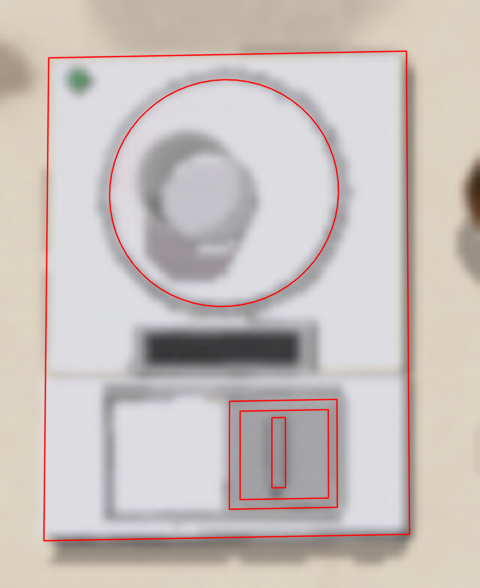

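View pics/es.png

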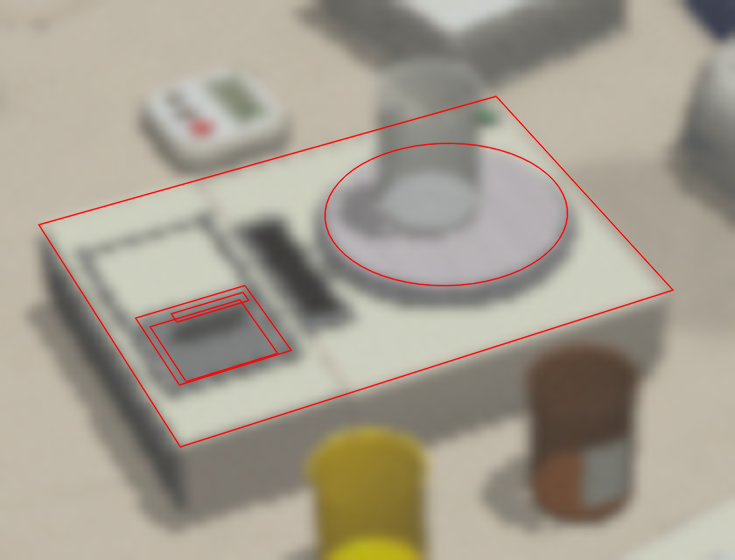

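View pics/f.png

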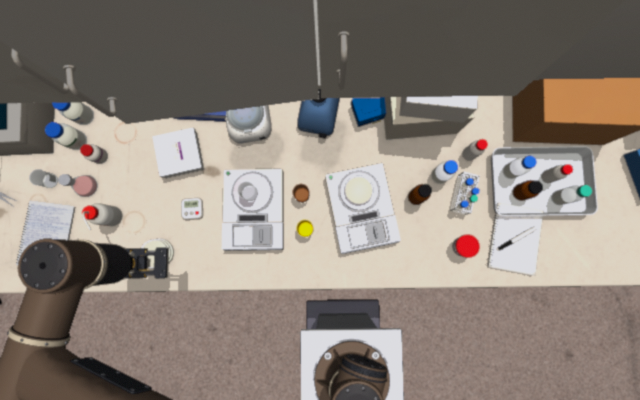

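In both views the guard matches the shut outline, with the rib at top-crop (278, 455). The beaker, timer, dish, cup and other balance look unchanged, and the arm is clear. Handing in.

```bash
python3 -c "
from plant import ctrl; print(ctrl.close_job())"
```

```text
the job is handed in; nothing more can be done
None
```

I tared the balance with the beaker on it (the left one) and handed the job in at about 15 s; no verdict was reported.

- **Guard open:** I pushed it from about 7 mm open against its open stop with the shut fingers. The force rose to about 16 N there.
- **Key:** I pressed it until the fingertips stopped at z ≈ 0.025 m, the height given for fully down. I held it there for about 2.2 s at about 17 N, with a brief peak of 37 N, then let it up.
- **Guard shut:** I pushed it back against the closed stop, where the force reached about 18 N. The distance between the two stops agrees with the 58 mm travel.

The last pictures from both cameras show the guard matching its shut outline. The beaker, timer, cup, dish and other balance look the same as at the start, and the arm is clear of everything. I could not read the key's joint directly: that it came up rests on the fingers having left it and on the picture taken before the guard was shut. No check failed. The only disagreement was at the start: the automatic outline fit differed by up to 7 mm between the cameras. I used the panel corners instead, and the later contacts agreed with those to within about 1 mm.

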